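Set the rice cooker's delay timer with its thumbwheel

TASK

Set the white delay timer of the rice cooker: with a fingertip, flick the protruding front edge of its lobed thumbwheel, anticlockwise seen from above, until the orange lobe has clicked into place above the red pointer that sticks out of the timer's front, and never past it. Then press the green start button all the way down and let it come up again. Do not force anything, do not press start before the wheel is set, pick nothing up and leave the bottles, jar, bowl, cup, paddle and mug where they are.

Things in the scene. Friction and masses are not known exactly. Their poses are not given: they have to be found in the camera images.
- timer: White timer screwed to the worktop; wheel and button are parts of it. Origin on the worktop under the wheel's axis; +x runs from front to rear, +z up. Base x -25 to +130, y -75 to +75, 30 mm high. Red T-shaped pointer, 12 high, 30 wide, on the worktop out to x -80. White axle arm over the wheel's rear half (x -5 to +70, top 65 mm up), cheeks at |y| 63 to 75; the front half is open. Rear deck x 70 to 130, 50 mm high. A push over 35 N is forcing
- wheel_centre (a point): Centre of the thumbwheel, on its vertical axis, 46 mm above the worktop (half-way up the wheel). The wheel lies flat: grey core of 34 mm radius with eight lobes 45 degrees apart, 8 mm thick, round ends at 52 mm radius; core and lobes extend from 37 to 55 mm above the worktop. One lobe is orange, the opposite one blue, the others black
- wheel_front (a point): Fixed point on the timer: where the outer end of the lobe at the pointer stands (52 mm straight in front of the wheel's axis, 46 mm above the worktop)
- wheel (a joint): Wheel angle, rad. 0: orange lobe at the pointer; grows anticlockwise from above (front edge moves to the timer's -y). Clicks into a detent at each multiple of 0.785, with a lobe straight in front; let go between clicks, it snaps to the nearer one and stops there. Starts 2 to 5 clicks short of 0 (-1.57, -2.36, -3.14 or -3.93). 2 to 4 N at a lobe's end turns it. End stops at -4.5 and +1.9
- start_top (a point): Centre of the top of the round green start button, 32 mm across, on the timer's rear deck 100 mm behind the wheel's axis; its axis is vertical
- start (a joint): Travel of the start button in m: 0 is up, 0.006 fully down. A spring returns it; fully down takes about 4 N. It counts as pressed beyond 0.004
- soy_bottle: amber glass bottle, red cap, yellow label, 60 mm across, 200 mm tall; origin in the middle of its underside; to be left alone
- vinegar_bottle: green glass bottle, red cap, 60 mm across, 190 mm tall; origin in the middle of its underside; to be left alone
- chili_jar: red jar with a brass lid, 68 mm across, 85 mm tall; origin in the middle of its underside; to be left alone
- rice_bowl: white bowl, 110 mm across, 55 mm tall; origin in the middle of its underside; to be left alone
- measuring_cup: blue plastic rice measuring cup, 66 mm across, 70 mm tall; origin in the middle of its underside; to be left alone
- rice_paddle: white plastic rice paddle lying flat, 200 mm long along its own x; origin under it; to be left alone
- tea_mug: blue mug, 80 mm across plus handle, 90 mm tall; origin in the middle of its underside; to be left alone

How it is judged:
On the way, in this order (a step that is already met when the one before it is completed fails the run):
1. a finger turns the wheel from short of the mark (contact force between the fingers and timer above 0.3 N and velocity of joint wheel above 0.2 rad/s and value of joint wheel below -0.5 rad).
2. the orange lobe rests at the pointer (value of joint wheel between -0.25 and 0.25 rad and velocity of joint wheel between -0.15 and 0.15 rad/s), for 0.2 s.
3. a finger presses the start button fully while the wheel stays set (value of joint wheel between -0.25 and 0.25 rad and value of joint start above 0.004 m and contact force between the fingers and timer above 1 N).
At the end, for the whole second after the job is handed in: The orange lobe is at the pointer (wheel within 0.25 rad of 0, at rest) and the start button, pressed after that, is up again (within 2 mm) (all of step 2 and value of joint start below 0.002 m); the robot touches nothing.
It fails at once if the wheel runs more than 0.5 rad past the mark (value of joint wheel above 0.5 rad).
It fails at once if start pressed (beyond 3 mm) while the wheel is more than 0.3 rad from the mark (value of joint start above 0.003 m and (value of joint wheel below -0.3 rad or value of joint wheel above 0.3 rad)).
It fails at once if the fingers push on the timer with more than 35 N (contact force between the fingers and timer above 35 N).
It fails at once if a bystander is lifted, carried or pushed more than 25 mm, or tipped more than 0.4 rad (distance of any of soy_bottle, vinegar_bottle, chili_jar, rice_bowl, measuring_cup, rice_paddle, tea_mug from where it was at the start of the episode above 0.025 m or angle between any of soy_bottle, vinegar_bottle, chili_jar, rice_bowl, measuring_cup, rice_paddle, tea_mug's own z axis and vertical above 0.4 rad).
It also fails if it takes over 64 s, if anything falls off the work surface, if the arm or the gripper's body presses on something with over 40 N, if the wrist force passes 120 N, or if a joint passes its speed limit or range.

ROBOT

A 6-joint arm with a two-finger parallel gripper is mounted at the origin on the work surface. World frame = base frame: x ahead of the robot, y to its left, z up, the work surface at z = 0. Lengths are in m, angles in rad, forces in N, time in s.
With the tool pointing down it reaches from about 0.3 to 0.85 m from the base axis. Payload 5.4 kg.
Tool frame: the origin (TCP) lies midway between the tips of the shut fingers; the grasp point (between the pads) lies robot.hold_point_z behind it (robot.hold_point_z is the distance from the TCP to the grasp point, in m); z points along the fingers, x is the direction in which the jaws open and shut, and the axes are right-handed (so a half turn about z gives the same grasp; the last joint's range is limited). The gripper opens to 85 mm and grips with 20 to 120 N. Pads are 22 mm wide; open, the fingers measure 114 mm over their backs; the gripper's body (76 mm by 85 mm) begins 54 mm behind the grasp point. The pads swing forward as they close: fully open they stand 13 mm farther back than shut.
Start: joints at [0.9, 0.158, 1.597, -0, 1.386, -0.21], TCP at [0.256, 0.515, 0.209] pointing down, gripper open.
Joint ranges: [-2.91, 2.91], [-0.94, 2.29], [0.18, 2.7], [-1.29, 4.43], [0.17, 2.64], [-3, 3]. Speed limits (rad/s): [2.57, 2.57, 3.14, 3.14, 3.14, 3.14].

INTERFACE

Orientations are given as a rotation vector (axis times angle).
In Python, from rig import robot, optics, close_job gives the robot as it stands.
- The arm moves only by the tool drive_tool, never from a script. Its argument "motion" is a list of rows, each a list of 7 numbers: the shift along the world's x, y, z in mm, then the turn, a rotation vector about the world's x, y, z in degrees, then the opening, from 0 (shut) to 1 (fully open). A call has exactly 8 rows; each row shifts and turns the commanded pose from where the row before left it; what a row does not reach is not made up. A row lasts 1/10 s, in which the tool goes at most 50 mm and 8.59 degrees, less where a joint would pass 70% of its speed; a pose out of reach is approached as far as the arm can. A call with a gripper value outside its range is refused whole. The fingers move at their own pace and stop on an object; "squeeze" is the grip in N (left out, the last holds). Time passes only in rows, so rows that do not move let the fingers close, or fill a call up. It gives the time, the measured TCP pose, the force and the opening at its end, in the units of the state.
- robot.get_obs(): the state, without advancing time (a new reading comes with each control period).
- optics.camera(name): name is "scene" or "top" or "wrist"; returns the picture (384x512x3 uint8, red, green, blue); there is no depth.
- optics.camera_model(name): a dict with "K" (3x3 intrinsics, pixels), "R" (3x3) and "t" (3): a world point X has camera coordinates R X + t. Camera axes: x right, y down, z forward; pixel columns grow to the right and rows downward; lengths in m; the calibration is good to about 2 mm. A picture is of the moment at which its call begins: read the wrist's pose just before it. camera_model takes no time and is no camera call; for the wrist camera it gives the pose at the moment of the call.
- close_job(): hands the job in, once; it reports no verdict.
The state is a dict: "t": time; "joint_positions": joint angles; "qd": joint speeds; "joint_efforts": joint torques, N m; "eef_pos": TCP position; "tcp_rot": TCP orientation; "contact_force": force on the tool from outside, world axes, zero at the start; "moment": the same for the moment, N m; "opening": opening from 0.0 (shut) to 1.0 (fully open).
Only numpy, scipy, OpenCV 4.12 (cv2) and the standard library are available. Lean on these libraries where they do the work, as an engineer would, in place of code of your own. Each camera call takes 0.05 s, during which the arm holds its last target. There are 200 camera calls.

## Working session

There is one attempt and no reset: what is moved stays moved. The work goes in short steps, Python scripts to look and compute and a tool call to move; the robot and the scene stay as the last step left them, time stands still between calls to the robot, and variables do not carry over. Pictures are saved under pics/ and viewed, about 8 in all and at most 12, crops included, and the job is handed in when it is done.

Besides the shell and the picture viewer there is one more tool, called after "Call:" as name(argument=value, ...), one argument or row to a line, values as JSON. drive_tool: Moves the arm, as the interface text tells. Its arguments: {"type":"object","properties":{"motion":{"type":"array"},"squeeze":{"type":"number"}},"required":["motion"]}

```bash
mkdir -p pics; cat > h.py <<'E'
import numpy as np, cv2
from rig import robot, optics, close_job
def snap(n,f):
    m=optics.camera_model(n); im=optics.camera(n); cv2.imwrite('pics/'+f,cv2.cvtColor(im,cv2.COLOR_RGB2BGR)); return im,m
def ray(m,uv,z):
    K,R,t=(np.array(m[k]) for k in('K','R','t')); c=-R.T@t; d=R.T@np.linalg.inv(K)@np.array([uv[0],uv[1],1.]); return c+d*(z-c[2])/d[2]
def proj(m,X):
    p=np.array(m['K'])@(np.array(m['R'])@np.array(X)+np.array(m['t'])); return p[:2]/p[2]
E
python3 - <<'E'
from h import *
a,_=snap('scene','s0.png'); b,m=snap('top','t0.png')
cv2.imwrite('pics/t0b.png',cv2.resize(cv2.cvtColor(b,cv2.COLOR_RGB2BGR),(800,600)))
print(robot.get_obs(), robot.hold_point_z)
h=cv2.cvtColor(b,cv2.COLOR_RGB2HSV)
for n,lo,hi,z in [('green',(45,80,50),(85,255,255),.055),('orange',(8,150,120),(20,255,255),.055),('red',(0,150,80),(6,255,255),.012),('blue',(100,120,60),(125,255,255),.055)]:
    k=cv2.inRange(h,lo,hi); c,l,s,ce=cv2.connectedComponentsWithStats(k)
    for i in range(1,c):
        if s[i,4]>15: print(n,s[i],ce[i].round(1),ray(m,ce[i],z).round(4))
E
```

```text
{'t': 0.1, 'joint_positions': array([ 8.99878188e-01,  1.58944171e-01,  1.59809577e+00, -4.08743687e-06,
        1.38621999e+00, -2.10104362e-01]), 'qd': array([ 0.00022508, -0.00210395, -0.00272236, -0.00079106,  0.00103616,
       -0.00177648]), 'joint_efforts': array([-3.05301546e-05, -3.96991324e+01, -3.32337177e+01, -1.60270447e-04,
        4.19321601e-03, -3.82991993e-05]), 'eef_pos': array([0.25534657, 0.5145511 , 0.20844419]), 'tcp_rot': array([ 2.66957169e+00,  1.65511938e+00, -2.46214497e-03]), 'contact_force': array([-0.50427508, -0.3867767 ,  0.80807876]), 'moment': array([-0.0649419 ,  0.00546908, -0.04369864]), 'opening': 0.9987932959815831} 0.0187
green [271  68  17  21 155] [278.1  81. ] [ 0.9214 -0.0606  0.055 ]
green [278 160  10   9  74] [282.4 164.1] [ 0.6454 -0.0771  0.055 ]
green [117 163   9   4  22] [121.1 164.5] [0.637  0.4411 0.055 ]
orange [ 12  66  46  54 630] [26.1 83.4] [0.9054 0.7727 0.055 ]
orange [273 186   8   7  17] [276.1 188.8] [ 0.5653 -0.0578  0.055 ]
red [251 135   6  11  19] [252.8 141.2] [0.7296 0.02   0.012 ]
red [108 164  10   8  62] [112.5 167.4] [0.6347 0.4836 0.012 ]
red [405 165  11  10  77] [410.  169.5] [ 0.6412 -0.4955  0.012 ]
red [281 217   9   6  39] [285.3 219.4] [ 0.4717 -0.0898  0.012 ]
red [ 419  238   73   80 5479] [454.5 278. ] [ 0.2947 -0.6259  0.012 ]
blue [  8 125  16  11  93] [ 16.4 129.7] [0.7478 0.7917 0.055 ]
blue [  0 137  17   7  58] [  5.6 140.6] [0.7109 0.824  0.055 ]
blue [331 169  22  21 277] [341.5 180.3] [ 0.5956 -0.2648  0.055 ]
blue [289 199   9   9  27] [292.9 203.4] [ 0.5196 -0.1114  0.055 ]
```

View pics/t0b.png

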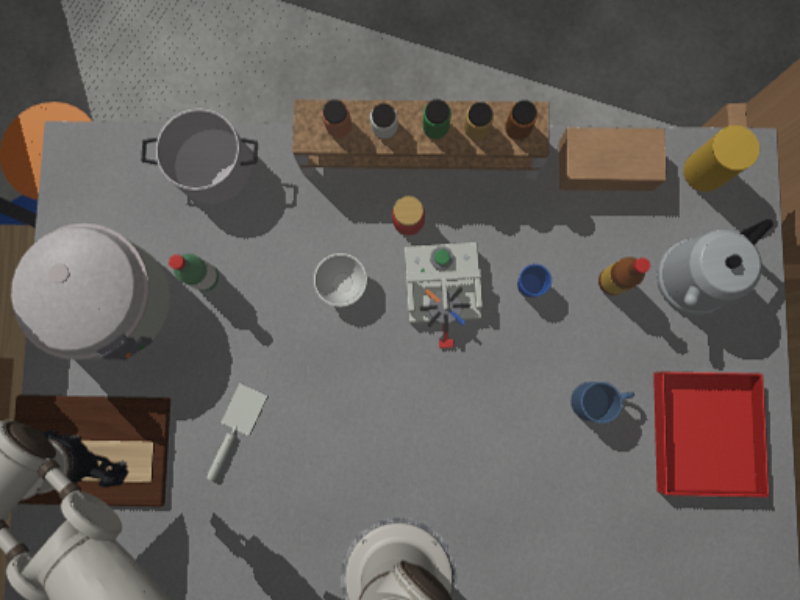

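View pics/s0.png

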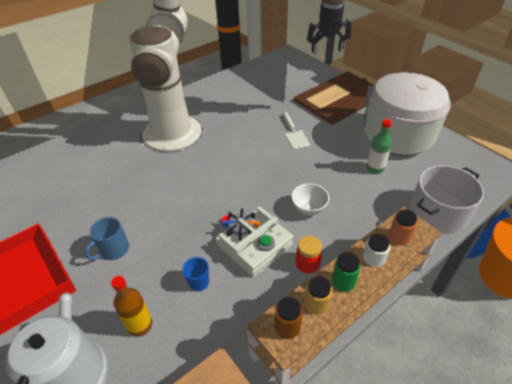

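The top view (800x600) shows the timer at about (445,290). The button is at (442,257), the red pointer at (446,342), the orange lobe at rear left (433,297) and the blue lobe at front right (457,319). That puts the wheel about 3 clicks short, with the timer yawed about +4°. Next I'll move to a spot in front of the timer with the fingers shut.

Call:
drive_tool(
  motion=[
    [11,-37,3,0,0,-3.7,0],
    [11,-37,3,0,0,-3.7,0],
    [11,-37,3,0,0,-3.7,0],
    [11,-37,3,0,0,-3.7,0],
    [11,-37,3,0,0,-3.7,0],
    [11,-37,3,0,0,-3.7,0],
    [11,-37,3,0,0,-3.7,0],
    [11,-37,3,0,0,-3.7,0],
  ],
  squeeze=20,
)

```text
t: 0.9
eef_pos: [0.3435, 0.2175, 0.2331]
tcp_rot: [3.005, 0.915, -0.001]
contact_force: [0.5, -0.3, 0.3]
opening: 0.0
```

Call:
drive_tool(
  motion=[
    [11,-37,0,0,0,-3.7,0],
    [11,-37,0,0,0,-3.7,0],
    [11,-37,0,0,0,-3.7,0],
    [11,-37,0,0,0,-3.7,0],
    [11,-37,0,0,0,-3.7,0],
    [11,-37,0,0,0,-3.7,0],
    [11,-36,0,0,0,-3.7,0],
    [11,-36,0,0,0,-3.7,0],
  ],
)

```text
t: 1.7
eef_pos: [0.4316, -0.0765, 0.2329]
tcp_rot: [-3.139, -0.116, 0.001]
contact_force: [0.6, 0.3, -0.3]
opening: 0.001
```

```bash
cat >> h.py <<'E'
def blobs(im,m):
    h=cv2.cvtColor(im,cv2.COLOR_RGB2HSV)
    for n,lo,hi,z in [('green',(45,80,50),(85,255,255),.057),('orange',(8,150,120),(20,255,255),.055),('red',(0,150,80),(6,255,255),.012),('blue',(100,120,60),(125,255,255),.055)]:
        k=cv2.inRange(h,lo,hi); c,l,s,ce=cv2.connectedComponentsWithStats(k)
        for i in range(1,c):
            if s[i,4]>60: print(n,s[i],ce[i].round(1),ray(m,ce[i],z).round(4))
E
python3 - <<'E'
from h import *
o=robot.get_obs(); print(o['t'],o['eef_pos'],o['tcp_rot'],o['contact_force'],o['opening'])
im,m=snap('wrist','w1.png'); blobs(im,m); print(np.array(m['R']),-np.array(m['R']).T@np.array(m['t']))
E
```

```text
1.7 [ 0.43162448 -0.07653009  0.2329416 ] [-3.13911499e+00 -1.15555520e-01  5.09050278e-04] [ 0.63951636  0.344395   -0.27787108] 0.0005479663942170714
green [407 171  24  25 485] [418.2 183.1] [ 0.6515 -0.0821  0.057 ]
orange [495 114  17  47 558] [504.6 138.9] [ 0.7452 -0.0178  0.055 ]
orange [344 150  24  25 191] [355.9 162.3] [ 0.5651 -0.0611  0.055 ]
red [459 103  53  38 659] [486.  113.8] [0.7473 0.0108 0.012 ]
red [272 162  37  21 376] [284.4 171.8] [ 0.4809 -0.0912  0.012 ]
blue [305 187  24  21 175] [316.  197.5] [ 0.5211 -0.1128  0.055 ]
blue [332 262  45  45 756] [351.5 279.5] [ 0.5937 -0.2382  0.055 ]
[[ 9.97231849e-01  7.43544311e-02 -2.38589285e-04]
 [ 7.05943918e-02 -9.45785416e-01  3.17027411e-01]
 [ 2.33467385e-02 -3.16166674e-01 -9.48416345e-01]] [0.42495653 0.00441885 0.39829465]
```

View pics/w1.png

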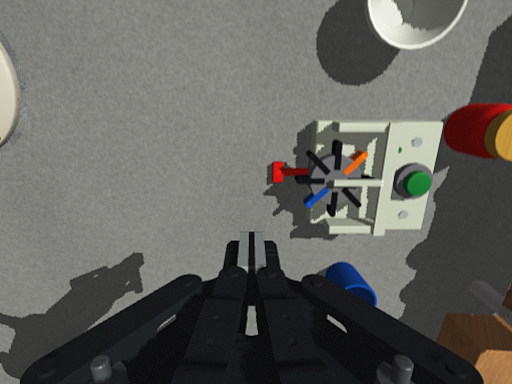

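The wrist view shows the timer with the orange lobe at (356,160), the blue lobe at (316,197), the button at (418,183) and the pointer at (277,172). A black lobe stands at the pointer. I'll triangulate across the two views.

```bash
python3 - <<'E'
from h import *
m1=optics.camera_model('top'); m2=optics.camera_model('wrist')
P=[np.array(m['K'])@np.c_[m['R'],m['t']] for m in(m1,m2)]
X={}
for n,a,b in [('btn',(282.4,164.1),(418.2,183.1)),('blue',(292.9,203.4),(316,197.5)),('or',(276.1,188.8),(355.9,162.3))]:
    x=cv2.triangulatePoints(P[0],P[1],np.array(a,float),np.array(b,float))[:,0]; X[n]=x[:3]/x[3]; print(n,X[n].round(4))
# pointer head and base corners in the wrist image
im=cv2.imread('pics/w1.png'); h=cv2.cvtColor(im,cv2.COLOR_BGR2HSV); k=cv2.inRange(h,(0,150,80),(6,255,255)); k[:,300:]=0
p=np.argwhere(k)[:,::-1]; hd=p[p[:,0]<282]; print('head',hd.mean(0),ray(m2,hd.mean(0),.012), 'stem',ray(m2,p[p[:,0]>290].mean(0),.012))
# deck edges, 50 mm up: corners seen in the image
for c in [(390,122),(441,122),(428,228),(383,235)]: print(c,ray(m2,c,.05).round(4))
# wheel core centre at 55 mm: grey circle
for c in [(336,181)]: print(c,ray(m2,c,.055).round(4))
E
```

```text
btn [ 0.6398 -0.0781  0.0789]
blue [ 0.5169 -0.1102  0.0779]
or [ 0.5619 -0.0593  0.0725]
head [276.86597938 172.10309278] [ 0.47112748 -0.09830017  0.012     ] stem [ 0.49705401 -0.09571671  0.012     ]
(390, 122) [ 0.6012 -0.0147  0.05  ]
(441, 122) [ 0.6647 -0.0104  0.05  ]
(428, 228) [ 0.6891 -0.1554  0.05  ]
(383, 235) [ 0.6278 -0.1708  0.05  ]
(336, 181) [ 0.5452 -0.094   0.055 ]
```

The heights come out about 20 mm too high, so the views disagree. The arm may still have been settling, so I'll retake the picture at rest.

```bash
cat >> h.py <<'E'
def key(im,red_right=True):
    h=cv2.cvtColor(im,cv2.COLOR_RGB2HSV)
    return h
E
python3 - <<'E'
from h import *
print(robot.get_obs()['eef_pos'])
im,m=snap('wrist','w2.png'); blobs(im,m)
print(robot.get_obs()['eef_pos'], -np.array(m['R']).T@m['t'])
b,mt=snap('top','t2.png')
h=cv2.cvtColor(b,cv2.COLOR_RGB2HSV)
print(mt['K'],mt['R'],-np.array(mt['R']).T@mt['t'])
blobs(b[150:230,260:310],{**mt,'K':np.array([[1,0,-260],[0,1,-150],[0,0,1]])@mt['K']})
E
```

```text
[ 0.43278633 -0.0812701   0.23302675]
green [407 164  25  25 490] [418.7 176.5] [ 0.651 -0.08   0.057]
orange [496 107  16  46 518] [504.9 131.3] [ 0.7438 -0.0158  0.055 ]
orange [343 144  25  25 192] [355.6 156.4] [ 0.5647 -0.0597  0.055 ]
red [459  96  53  46 691] [485.4 107.9] [0.7455 0.0109 0.012 ]
red [272 157  36  21 374] [283.7 166.8] [ 0.4802 -0.0897  0.012 ]
blue [305 182  24  21 174] [315.7 192.3] [ 0.5208 -0.1116  0.055 ]
blue [332 258  46  48 916] [352.8 277.7] [ 0.5958 -0.242   0.055 ]
[ 0.43203178 -0.07838614  0.23286461] [4.26475729e-01 3.97387422e-04 3.98008990e-01]
[[444.92215788   0.         254.3735654 ]
 [  0.         444.92215788 191.83620819]
 [  0.           0.           1.        ]] [[ 0.01729722 -0.99965007 -0.02001353]
 [-0.99186954 -0.0146317  -0.1264149 ]
 [ 0.12607783  0.02203744 -0.99177555]] [ 0.37673431 -0.02025116  1.45486903]
green [18 10 10  9 74] [22.4 14.1] [ 0.645  -0.0771  0.057 ]
```

```bash
python3 - <<'E'
from h import *
for i in range(5): optics.camera('wrist')
o=robot.get_obs(); print(o['t'],o['eef_pos'],o['tcp_rot'])
im,m=snap('wrist','w3.png'); blobs(im,m); print(robot.get_obs()['eef_pos'])
h=cv2.cvtColor(im,cv2.COLOR_RGB2HSV); k=cv2.inRange(h,(0,150,80),(6,255,255)); k[:,300:]=0
p=np.argwhere(k)[:,::-1]; hd=p[p[:,0]<281]; st=p[p[:,0]>287]
print('head',hd.mean(0),ray(m,hd.mean(0),.012),'stem',ray(m,st.mean(0),.012))
mt=optics.camera_model('top'); P=[np.array(q['K'])@np.c_[q['R'],q['t']] for q in(mt,m)]
# dark lobes+core via top of wheel: crop enlarged
c=im[90:250,250:470]; cv2.imwrite('pics/w3c.png',cv2.cvtColor(cv2.resize(c,None,fx=3.5,fy=3.5,interpolation=cv2.INTER_CUBIC),cv2.COLOR_RGB2BGR))
E
```

```text
2.1 [ 0.43144036 -0.07390067  0.23318694] [-3.13890472e+00 -1.23566784e-01  2.27512650e-04]
green [406 173  25  24 479] [417.6 184.7] [ 0.6513 -0.0807  0.057 ]
orange [494 116  18  47 592] [504.1 141.1] [ 0.7455 -0.0162  0.055 ]
orange [343 152  24  25 191] [355.2 164.1] [ 0.5646 -0.0603  0.055 ]
red [459 105  53  43 666] [484.5 116.9] [0.7463 0.0109 0.012 ]
red [272 163  36  21 369] [283.9 172.7] [ 0.4803 -0.0898  0.012 ]
blue [304 189  25  21 185] [315.  198.7] [ 0.5201 -0.1116  0.055 ]
blue [332 263  44  44 714] [350.5 279.7] [ 0.5931 -0.2355  0.055 ]
[ 0.43152032 -0.07398092  0.2332793 ]
head [276.02777778 172.96666667] [ 0.46877602 -0.09108574  0.012     ] stem [ 0.4939399  -0.08877174  0.012     ]
```

View pics/w3c.png

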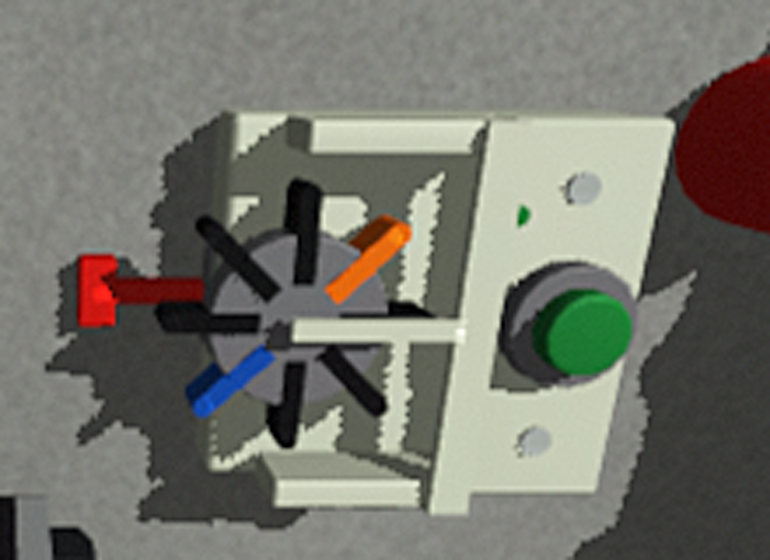

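The crop shows the black front lobe at the pointer, the orange lobe at rear left, the axle-arm tip at (285,332), and a tall button at (585,332) whose top is above the deck.

```bash
python3 - <<'E'
from h import *
m=optics.camera_model('wrist'); mt=optics.camera_model('top')
P=[np.array(q['K'])@np.c_[q['R'],q['t']] for q in(mt,m)]
x=cv2.triangulatePoints(P[0],P[1],np.array([282.4,164.1]),np.array([417.6,184.7]))[:,0]; B=x[:3]/x[3]; print('btn',B)
f=lambda u,v,z: ray(m,(250+(u+.5)/3.5-.5,90+(v+.5)/3.5-.5),z)
w=f(295,317,.055); hd=np.array([.470,-.0905,.012]); print('wheel',w)
for n,u,v,z in [('arm',288,332,.065),('deckNL',490,122,.05),('deckFL',672,120,.05),('deckFR',597,492,.05),('deckNR',433,512,.05),('or tip',403,228,.055),('blue tip',205,408,.055),('front',163,318,.055),('fl',203,222,.055)]: print(n,f(u,v,z).round(4))
# timer axis from pointer to button, and the wheel
d=B[:2]-hd[:2]; print('yaw',np.degrees(np.arctan2(d[1],d[0])),np.linalg.norm(d))
E
```

```text
btn [ 0.64206377 -0.07664679  0.07137432]
wheel [ 0.54111863 -0.0840397   0.055     ]
arm [ 0.5362 -0.0873  0.065 ]
deckNL [ 0.5996 -0.008   0.05  ]
deckFL [ 0.6644 -0.0021  0.05  ]
deckFR [ 0.6784 -0.1489  0.05  ]
deckNR [ 0.6139 -0.1632  0.05  ]
or tip [ 0.5745 -0.0474  0.055 ]
blue tip [ 0.5127 -0.1233  0.055 ]
front [ 0.4916 -0.0884  0.055 ]
fl [ 0.5013 -0.051   0.055 ]
yaw 4.60307182037967 0.1726205478543966
```

The measurements agree: wheel axis about (0.542, -0.085), timer yaw about 5°. I'll descend in front of the timer, to the +y side of the front lobe.

Call:
drive_tool(
  motion=[
    [2.5,0,-15,0,0,0,0],
    [2.5,0,-30,0,0,0,0],
    [2.5,0,-35,0,0,0,0],
    [2.5,0,-35,0,0,0,0],
    [2.5,0,-35,0,0,0,0],
    [2.5,0,-25,0,0,0,0],
    [2.5,0,-15,0,0,0,0],
    [2,0,-5,0,0,0.5,0],
  ],
)

```text
t: 2.95
eef_pos: [0.4498, -0.0736, 0.0366]
tcp_rot: [-3.137, -0.137, 0.005]
contact_force: [-0.9, -0.3, -0.1]
opening: -0.0
```

Call:
drive_tool(
  motion=[
    [0,0,0,0,0,0,0],
    [0,0,0,0,0,0,0],
    [0,0,0,0,0,0,0],
    [0,0,0,0,0,0,0],
    [0,0,0,0,0,0,0],
    [0,0,0,0,0,0,0],
    [0,0,0,0,0,0,0],
    [0,0,0,0,0,0,0],
  ],
)

```text
t: 3.75
eef_pos: [0.4512, -0.075, 0.0383]
tcp_rot: [-3.139, -0.134, 0.0]
contact_force: [0.1, -0.3, -0.9]
opening: -0.002
```

```bash
python3 - <<'E'
from h import *
o=robot.get_obs(); print(o['t'],o['eef_pos'],o['tcp_rot'],o['contact_force'])
im,m=snap('wrist','w4.png'); blobs(im,m); print(proj(m,o['eef_pos']),proj(m,[.542,-.085,.055]))
cv2.imwrite('pics/w4b.png',cv2.cvtColor(cv2.resize(im,(800,600)),cv2.COLOR_RGB2BGR))
E
```

```text
3.75 [ 0.45116135 -0.07499774  0.03830169] [-3.13869416e+00 -1.34155488e-01  2.71460365e-05] [ 0.07938993 -0.33210871 -0.87250979]
orange [412 202  57  55 798] [441.2 231.2] [ 0.5651 -0.0594  0.055 ]
red [ 265  212   68   38 1347] [292.1 229.8] [ 0.4837 -0.0871  0.012 ]
blue [352 278  28  21 271] [365.7 288.3] [ 0.5285 -0.1043  0.055 ]
[252.17710748 227.52301862] [393.25714098 264.55722235]
```

View pics/w4b.png

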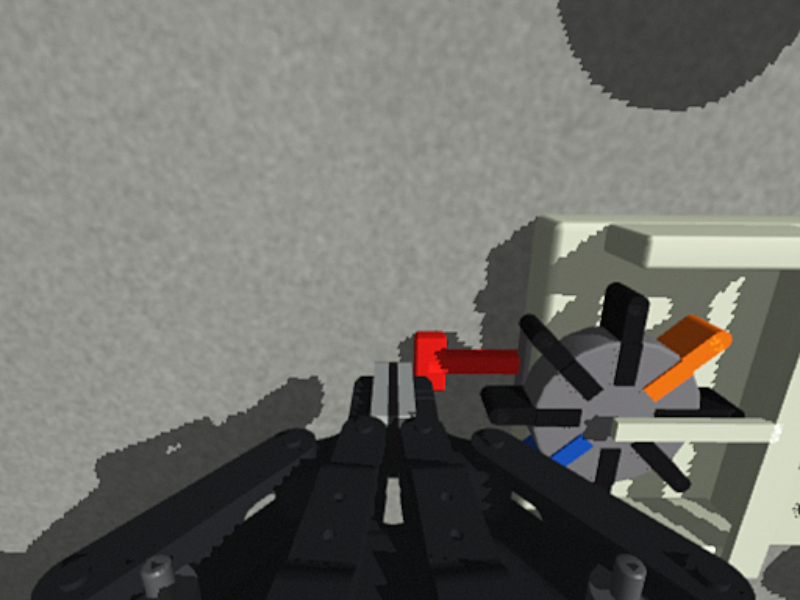

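The wrist view shows the fingertips at (394,370), beside the front lobe whose tip is at (485,400), with a clear path into the gap. I'll go in 30 mm, then flick towards -y.

Call:
drive_tool(
  motion=[
    [4,0.4,0,0,0,0,0],
    [6,0.5,0,0,0,0,0],
    [6,0.5,0,0,0,0,0],
    [6,0.5,0,0,0,0,0],
    [5,0.4,0,0,0,0,0],
    [3,0.3,0,0,0,0,0],
    [0,0,0,0,0,0,0],
    [0,0,0,0,0,0,0],
  ],
)

```text
t: 4.6
eef_pos: [0.4811, -0.0723, 0.0382]
tcp_rot: [-3.139, -0.134, 0.001]
contact_force: [-1.2, -0.7, -0.9]
opening: -0.001
```

Call:
drive_tool(
  motion=[
    [0.2,-2,0,0,0,0,0],
    [0.4,-4,0,0,0,0,0],
    [0.5,-5.5,0,0,0,0,0],
    [0.5,-5.5,0,0,0,0,0],
    [0.5,-5.5,0,0,0,0,0],
    [0.5,-5.5,0,0,0,0,0],
    [0.5,-5.5,0,0,0,0,0],
    [0.4,-4.5,0,0,0,0,0],
  ],
)

```text
t: 5.4
eef_pos: [0.4848, -0.111, 0.0383]
tcp_rot: [3.139, 0.134, 0.0]
contact_force: [0.4, 1.7, -0.0]
opening: 0.001
```

Call:
drive_tool(
  motion=[
    [0,0,0,0,0,0,0],
    [0,0,0,0,0,0,0],
    [-5,-0.4,0,0,0,0,0],
    [-6,-0.6,0,0,0,0,0],
    [-8,-0.8,0,0,0,0,0],
    [-6,-0.6,0,0,0,0,0],
    [-5,-0.2,0,0,0,0,0],
    [0,0,0,0,0,0,0],
  ],
)

```text
t: 6.2
eef_pos: [0.4539, -0.1129, 0.0382]
tcp_rot: [-3.139, -0.134, 0.001]
contact_force: [0.5, -0.4, -0.3]
opening: -0.0
```

```bash
python3 - <<'E'
from h import *
o=robot.get_obs(); print(o['t'],o['eef_pos'],o['contact_force'])
im,m=snap('wrist','w5.png'); blobs(im,m); print(proj(m,o['eef_pos']),proj(m,[.542,-.085,.055]))
cv2.imwrite('pics/w5b.png',cv2.cvtColor(im[130:384,250:512],cv2.COLOR_RGB2BGR))
E
```

```text
6.2 [ 0.45390255 -0.11290363  0.03819595] [ 0.53429375 -0.38017234 -0.34008801]
orange [425 143  62  57 958] [456.4 171.5] [ 0.5649 -0.06    0.055 ]
red [ 266  166   72   40 1609] [293.5 185.8] [ 0.4826 -0.0891  0.012 ]
blue [ 329  224   61   43 1133] [354.4 245.2] [ 0.5172 -0.1112  0.055 ]
[252.16498854 227.53147602] [404.93798938 209.17371201]
```

View pics/w5b.png

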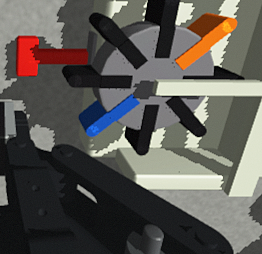

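The orange lobe has not moved: the finger grazed the lobe and it snapped back. I'll repeat 6 mm deeper.

Call:
drive_tool(
  motion=[
    [0,10,0,0,0,0,0],
    [0,15,0,0,0,0,0],
    [0,10,0,0,0,0,0],
    [0,3,0,0,0,0,0],
    [0,0,0,0,0,0,0],
    [0,0,0,0,0,0,0],
    [0,0,0,0,0,0,0],
    [0,0,0,0,0,0,0],
  ],
)

```text
t: 7.05
eef_pos: [0.4548, -0.0753, 0.0383]
tcp_rot: [3.139, 0.133, 0.0]
contact_force: [0.8, 0.6, -0.7]
opening: -0.0
```

Call:
drive_tool(
  motion=[
    [4,0.4,0,0,0,0,0],
    [6,0.5,0,0,0,0,0],
    [7,0.5,0,0,0,0,0],
    [7,0.5,0,0,0,0,0],
    [6,0.4,0,0,0,0,0],
    [3,0.3,0,0,0,0,0],
    [0,0,0,0,0,0,0],
    [0,0,0,0,0,0,0],
  ],
)

```text
t: 7.85
eef_pos: [0.4875, -0.0723, 0.0382]
tcp_rot: [-3.139, -0.135, 0.001]
contact_force: [-0.2, -0.2, -1.1]
opening: 0.003
```

Call:
drive_tool(
  motion=[
    [0.2,-2,0,0,0,0,0],
    [0.4,-4,0,0,0,0,0],
    [0.5,-5.5,0,0,0,0,0],
    [0.5,-5.5,0,0,0,0,0],
    [0.5,-5.5,0,0,0,0,0],
    [0.5,-5.5,0,0,0,0,0],
    [0.5,-5.5,0,0,0,0,0],
    [0.4,-4.5,0,0,0,0,0],
  ],
)

```text
t: 8.65
eef_pos: [0.4913, -0.111, 0.0383]
tcp_rot: [3.139, 0.134, 0.0]
contact_force: [-0.2, -0.7, 0.6]
opening: -0.004
```

Call:
drive_tool(
  motion=[
    [0,0,0,0,0,0,0],
    [0,0,0,0,0,0,0],
    [-5,-0.4,0,0,0,0,0],
    [-7,-0.6,0,0,0,0,0],
    [-9,-0.8,0,0,0,0,0],
    [-7,-0.6,0,0,0,0,0],
    [-5,-0.2,0,0,0,0,0],
    [0,0,0,0,0,0,0],
  ],
)

```text
t: 9.45
eef_pos: [0.4574, -0.1129, 0.0382]
tcp_rot: [-3.139, -0.134, 0.001]
contact_force: [0.1, -0.1, 0.4]
opening: 0.002
```

```bash
cat >> h.py <<'E'
def ang(f,C=(.542,-.085),yaw=5):
    im,m=snap('wrist',f); h=cv2.cvtColor(im,cv2.COLOR_RGB2HSV); ctr=proj(m,[*C,.055]); print('tcp',robot.get_obs()['eef_pos'])
    for n,lo,hi,o in [('orange',(8,150,120),(20,255,255),180),('blue',(100,120,60),(125,255,255),0)]:
        k=cv2.inRange(h,lo,hi); c,l,s,ce=cv2.connectedComponentsWithStats(k)
        for i in range(1,c):
            X=ray(m,ce[i],.05)[:2]-C
            if s[i,4]>60 and np.hypot(*X)<.07: print(n,s[i,4],'r',np.hypot(*X).round(4),'wheel deg',((np.degrees(np.arctan2(X[1],X[0]))-yaw-o+225)%360-225).round(1))
E
python3 - <<'E'
from h import *
ang('w6.png')
E
```

```text
tcp [ 0.45795032 -0.11304921  0.03838971]
orange 967 r 0.0361 wheel deg -143.0
blue 1127 r 0.0366 wheel deg -132.7
```

No change yet. I'll go in again 10 mm lower, so the thicker part of the finger meets the lobe, and look part-way through the flick.

Call:
drive_tool(
  motion=[
    [-1,10,-2,0,0,0,0],
    [-1,15,-3,0,0,0,0],
    [-1,10,-3,0,0,0,0],
    [0,3,-2,0,0,0,0],
    [0,0,0,0,0,0,0],
    [0,0,0,0,0,0,0],
    [0,0,0,0,0,0,0],
    [0,0,0,0,0,0,0],
  ],
)

```text
t: 10.3
eef_pos: [0.4554, -0.0754, 0.0285]
tcp_rot: [3.138, 0.134, 0.001]
contact_force: [1.1, -0.6, 0.1]
opening: -0.0
```

Call:
drive_tool(
  motion=[
    [4,0.4,0,0,0,0,0],
    [6,0.5,0,0,0,0,0],
    [7,0.5,0,0,0,0,0],
    [7,0.5,0,0,0,0,0],
    [6,0.4,0,0,0,0,0],
    [3,0.3,0,0,0,0,0],
    [0,0,0,0,0,0,0],
    [0,0,0,0,0,0,0],
  ],
)

```text
t: 11.1
eef_pos: [0.488, -0.0723, 0.0282]
tcp_rot: [-3.139, -0.134, 0.001]
contact_force: [-0.5, -0.4, -0.1]
opening: -0.0
```

Call:
drive_tool(
  motion=[
    [0.2,-2,0,0,0,0,0],
    [0.4,-4,0,0,0,0,0],
    [0.4,-4,0,0,0,0,0],
    [0.4,-4,0,0,0,0,0],
    [0.3,-3,0,0,0,0,0],
    [0.2,-2,0,0,0,0,0],
    [0,0,0,0,0,0,0],
    [0,0,0,0,0,0,0],
  ],
)

```text
t: 11.9
eef_pos: [0.4903, -0.0919, 0.0284]
tcp_rot: [3.138, 0.134, 0.001]
contact_force: [-1.2, 0.7, -0.1]
opening: -0.001
```

```bash
python3 - <<'E'
from h import *
print(robot.get_obs()['contact_force'])
ang('w7.png')
im=cv2.imread('pics/w7.png')[120:320,210:490]; cv2.imwrite('pics/w7b.png',cv2.resize(im,None,fx=2.5,fy=2.5))
E
```

```text
[-1.186076    0.65391987 -0.05348925]
tcp [ 0.49025749 -0.09180966  0.02841572]
orange 1053 r 0.0336 wheel deg -122.2
blue 160 r 0.023 wheel deg -103.6
```

View pics/w7b.png

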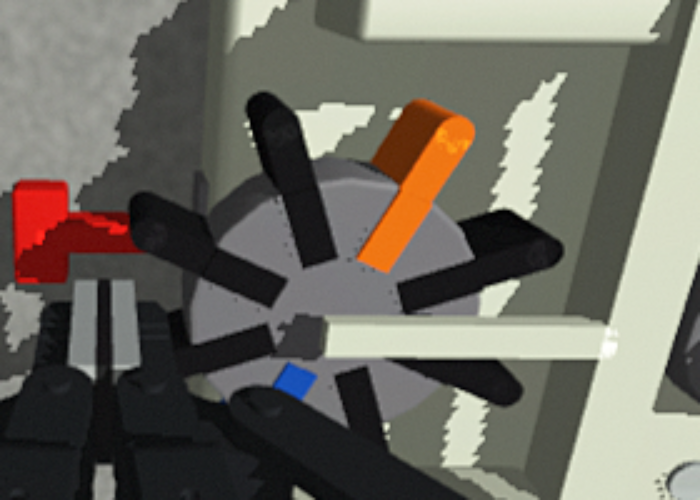

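Contact is good: the wheel has turned about 20° from the detent with the finger behind the front lobe. I'll carry the push on slightly deeper and check before retreating.

Call:
drive_tool(
  motion=[
    [1.3,-4,0,0,0,0,0],
    [1.3,-4,0,0,0,0,0],
    [1.3,-4,0,0,0,0,0],
    [0.3,-3,0,0,0,0,0],
    [0.2,-3,0,0,0,0,0],
    [0,0,0,0,0,0,0],
    [0,0,0,0,0,0,0],
    [0,0,0,0,0,0,0],
  ],
)

```text
t: 12.75
eef_pos: [0.4945, -0.1094, 0.0283]
tcp_rot: [3.139, 0.134, 0.0]
contact_force: [-0.2, 0.4, -0.2]
opening: -0.001
```

```bash
python3 - <<'E'
from h import *
print(robot.get_obs()['contact_force'])
ang('w8.png')
im=cv2.imread('pics/w8.png')[60:320,210:490]; cv2.imwrite('pics/w8b.png',cv2.resize(im,None,fx=2.,fy=2.))
E
```

```text
[-0.1524408   0.37782973 -0.1774542 ]
tcp [ 0.49443719 -0.10929795  0.0282713 ]
orange 1149 r 0.0327 wheel deg -105.5
blue 583 r 0.0321 wheel deg -95.9
```

View pics/w8b.png

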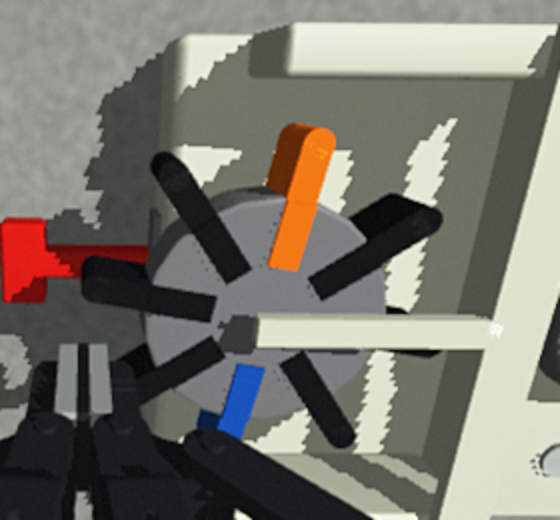

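The wheel is about 35° through the click, so retreating should let it snap home.

Call:
drive_tool(
  motion=[
    [0.2,-2,0,0,0,0,0],
    [-4,-1.4,0,0,0,0,0],
    [-7,-0.6,0,0,0,0,0],
    [-10,-0.8,0,0,0,0,0],
    [-10,-0.8,0,0,0,0,0],
    [-7,-0.4,0,0,0,0,0],
    [-3,0,0,0,0,0,0],
    [0,0,0,0,0,0,0],
  ],
)

```text
t: 13.6
eef_pos: [0.4533, -0.1154, 0.0283]
tcp_rot: [-3.139, -0.134, -0.0]
contact_force: [1.2, -0.0, -0.1]
opening: 0.001
```

```bash
python3 - <<'E'
from h import *
ang('w9.png')
E
```

```text
tcp [ 0.45368572 -0.11548616  0.02843367]
orange 1185 r 0.0333 wheel deg -108.3
blue 1030 r 0.0377 wheel deg -96.7
```

Call:
drive_tool(
  motion=[
    [0,10,0,0,0,0,0],
    [0,15,0,0,0,0,0],
    [0,12,0,0,0,0,0],
    [0,4,0,0,0,0,0],
    [0,0,0,0,0,0,0],
    [0,0,0,0,0,0,0],
    [0,0,0,0,0,0,0],
    [0,0,0,0,0,0,0],
  ],
)

```text
t: 14.45
eef_pos: [0.4538, -0.0747, 0.0284]
tcp_rot: [3.139, 0.133, 0.0]
contact_force: [0.1, 0.2, 0.6]
opening: -0.003
```

```bash
python3 - <<'E'
from h import *
ang('w10.png')
im=cv2.imread('pics/w10.png')[130:384,210:490]; cv2.imwrite('pics/w10b.png',cv2.resize(im,None,fx=2.,fy=2.))
E
```

```text
tcp [ 0.45374844 -0.0747422   0.02834297]
orange 953 r 0.0325 wheel deg -108.4
blue 211 r 0.0268 wheel deg -87.9
```

View pics/w10b.png

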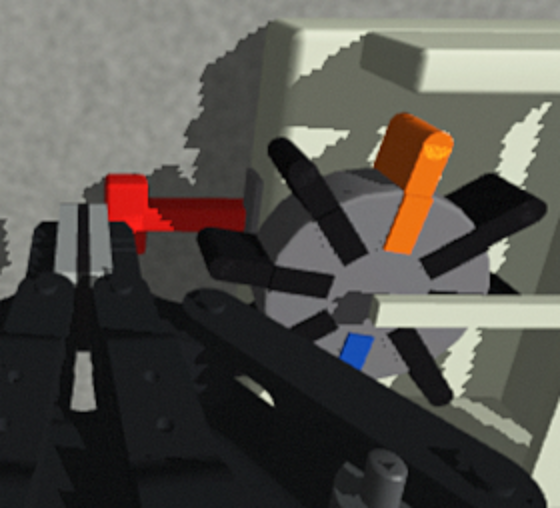

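```bash
python3 - <<'E'
from h import *
m=optics.camera_model('wrist'); C=np.array([.542,-.085])
for n,u,v in [('or tip',440,133),('or base',398,250),('front tip',203,235),('front base',332,284),('fl tip',275,140),('fl base',358,258),('rear-l tip',542,205),('rl base',430,272),('rr tip',445,400)]:
    X=ray(m,(210+u/2,130+v/2),.055)[:2]-C; a=np.degrees(np.arctan2(X[1],X[0]))-5; print(n,X.round(4),'r',np.hypot(*X).round(4),'a',a.round(1),'mod45',(a%45).round(1))
im,_=snap('top','t3.png'); cv2.imwrite('pics/t3c.png',cv2.cvtColor(cv2.resize(im[150:235,240:330],None,fx=6,fy=6,interpolation=cv2.INTER_CUBIC),cv2.COLOR_RGB2BGR))
E
```

```text
or tip [0.0051 0.0501] r 0.0504 a 79.2 mod45 34.2
or base [0.0035 0.0135] r 0.0139 a 70.4 mod45 25.4
front tip [-0.0541  0.0135] r 0.0558 a 161.0 mod45 26.0
front base [-0.013   0.0004] r 0.013 a 173.4 mod45 38.4
fl tip [-0.0392  0.0443] r 0.0591 a 126.5 mod45 36.5
fl base [-0.0075  0.0098] r 0.0124 a 122.2 mod45 32.2
rear-l tip [0.0403 0.0314] r 0.0511 a 32.9 mod45 32.9
rl base [0.015 0.007] r 0.0165 a 19.9 mod45 19.9
rr tip [ 0.0338 -0.04  ] r 0.0524 a -54.8 mod45 35.2
```

View pics/t3c.png

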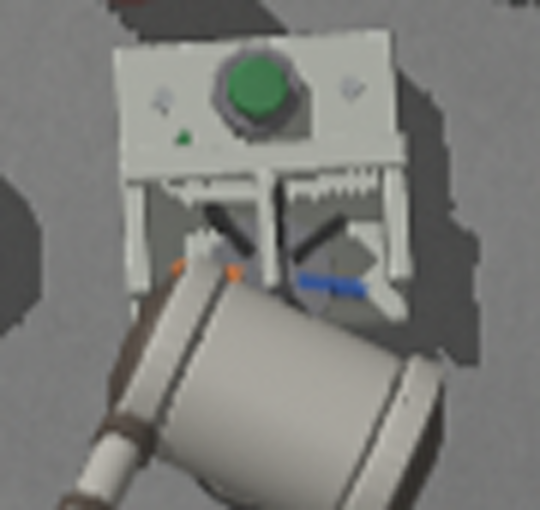

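The top crop shows the blue lobe running (295,280) to (365,292), while the deck edge rises about 4°. So the wheel looks short of a full click. I'll quantify that from the top images against the start pose.

```bash
python3 - <<'E'
from h import *
m=optics.camera_model('top')
for f in ('t0.png','t3.png'):
    im=cv2.imread('pics/'+f); h=cv2.cvtColor(im,cv2.COLOR_BGR2HSV)
    for n,lo,hi in [('blue',(100,90,50),(128,255,255)),('orange',(6,120,90),(22,255,255))]:
        k=cv2.inRange(h,lo,hi); k[:170]=0;k[225:]=0;k[:,:262]=0;k[:,310:]=0
        p=np.argwhere(k)[:,::-1].astype(float)
        if len(p)<6: continue
        X=np.array([ray(m,q,.055)[:2] for q in p]); c=X.mean(0); w=np.linalg.svd(X-c)[2][0]; r=c-[.542,-.085]
        if w@r<0:w=-w
        print(f,n,len(p),'dir',np.degrees(np.arctan2(w[1],w[0])).round(1),'from C',np.degrees(np.arctan2(r[1],r[0])).round(1),r.round(4))
m=optics.camera_model('wrist'); print(m['K'][0][0])
E
```

```text
t0.png blue 31 dir -132.8 from C -130.2 [-0.0215 -0.0254]
t0.png orange 28 dir 52.3 from C 48.7 [0.0234 0.0266]
t3.png blue 26 dir -100.4 from C -93.6 [-0.0021 -0.0337]
t3.png orange 7 dir 86.2 from C 82.7 [0.0036 0.0281]
271.1780349250995
```

Both views agree that the wheel turned about 35° and rests roughly 10° short of the -90° detent. I'll take the next push from further +y, go deeper, and follow the lobe along.

Call:
drive_tool(
  motion=[
    [-0.4,5,0,0,0,0,0],
    [-0.4,5,0,0,0,0,0],
    [6,0.5,0,0,0,0,0],
    [7,0.6,0,0,0,0,0],
    [8,0.7,0,0,0,0,0],
    [8,0.7,0,0,0,0,0],
    [5,0.5,0,0,0,0,0],
    [2,0.2,0,0,0,0,0],
  ],
)

```text
t: 15.35
eef_pos: [0.4897, -0.0613, 0.0284]
tcp_rot: [3.139, 0.135, 0.0]
contact_force: [-0.6, -0.1, 0.1]
opening: 0.0
```

Call:
drive_tool(
  motion=[
    [0,0,0,0,0,0,0],
    [0.3,-3,0,0,0,0,0],
    [0.5,-5,0,0,0,0,0],
    [0.5,-5,0,0,0,0,0],
    [0.5,-5,0,0,0,0,0],
    [0.5,-5,0,0,0,0,0],
    [0.4,-5,0,0,0,0,0],
    [0.4,-4,0,0,0,0,0],
  ],
)

```text
t: 16.15
eef_pos: [0.4922, -0.0935, 0.0283]
tcp_rot: [-3.138, -0.134, -0.001]
contact_force: [1.1, 3.9, -0.2]
opening: -0.001
```

```bash
python3 - <<'E'
from h import *
print(robot.get_obs()['contact_force'])
ang('w11.png')
E
```

```text
[ 1.07728496  3.88384005 -0.19989848]
tcp [ 0.49227058 -0.09434738  0.02841184]
orange 1039 r 0.0312 wheel deg -69.4
blue 464 r 0.0335 wheel deg -66.3
```

The push has brought the wheel to about -67° with 3.9 N on the finger. Continuing along the arc.

Call:
drive_tool(
  motion=[
    [0.6,-4,0,0,0,0,0],
    [1.0,-4,0,0,0,0,0],
    [1.2,-4,0,0,0,0,0],
    [1.2,-4,0,0,0,0,0],
    [1,-3,0,0,0,0,0],
    [0,0,0,0,0,0,0],
    [0,0,0,0,0,0,0],
    [0,0,0,0,0,0,0],
  ],
)

```text
t: 17.0
eef_pos: [0.4969, -0.1121, 0.0283]
tcp_rot: [-3.139, -0.134, 0.0]
contact_force: [-0.0, -0.6, 0.0]
opening: 0.002
```

```bash
python3 - <<'E'
from h import *
print(robot.get_obs()['contact_force'])
ang('w12.png')
im=cv2.imread('pics/w12.png')[60:320,210:490]; cv2.imwrite('pics/w12b.png',cv2.resize(im,None,fx=2.,fy=2.))
E
```

```text
[-0.00183745 -0.55924876  0.03098373]
tcp [ 0.49692255 -0.11204885  0.02826454]
orange 1126 r 0.0318 wheel deg -44.4
blue 754 r 0.0381 wheel deg -46.7
```

The wheel is at -45° with no force left, so it has clicked. I'll retreat, go back to the start side and confirm.

Call:
drive_tool(
  motion=[
    [-4,-0.4,0,0,0,0,0],
    [-7,-0.6,0,0,0,0,0],
    [-10,-0.8,0,0,0,0,0],
    [-10,-0.8,0,0,0,0,0],
    [-7,-0.6,0,0,0,0,0],
    [-4,-0.4,0,0,0,0,0],
    [0,0,0,0,0,0,0],
    [0,0,0,0,0,0,0],
  ],
)

```text
t: 17.85
eef_pos: [0.4552, -0.116, 0.0285]
tcp_rot: [3.138, 0.134, 0.001]
contact_force: [0.1, -0.0, -0.1]
opening: -0.003
```

Call:
drive_tool(
  motion=[
    [0,6,0,0,0,0,0],
    [-0.5,10,0,0,0,0,0],
    [-0.5,12,0,0,0,0,0],
    [-0.5,10,0,0,0,0,0],
    [-0.5,5,0,0,0,0,0],
    [0,0,0,0,0,0,0],
    [0,0,0,0,0,0,0],
    [0,0,0,0,0,0,0],
  ],
)

```text
t: 18.65
eef_pos: [0.4531, -0.0731, 0.0284]
tcp_rot: [3.139, 0.134, 0.0]
contact_force: [0.1, 0.3, 0.5]
opening: -0.003
```

```bash
python3 - <<'E'
from h import *
print(robot.get_obs()['contact_force'])
ang('w13.png')
im=cv2.imread('pics/w13.png')[100:384,210:490]; cv2.imwrite('pics/w13b.png',cv2.resize(im,None,fx=2.,fy=2.))
E
```

```text
[0.128355   0.34526261 0.53027571]
tcp [ 0.45310223 -0.07314551  0.02836576]
orange 938 r 0.0309 wheel deg -44.7
blue 538 r 0.042 wheel deg -46.7
```

View pics/w13b.png

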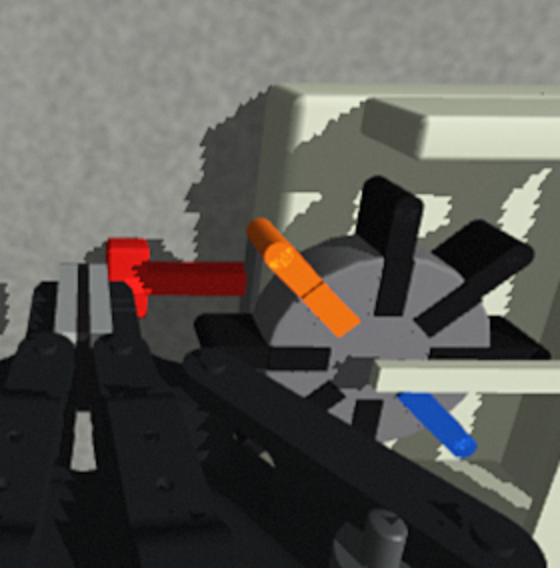

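The view shows orange at front left (265,235), exactly one click (45°) short, with a black lobe at the pointer. One last flick.

Call:
drive_tool(
  motion=[
    [0.2,-2.5,0,0,0,0,0],
    [5,0.4,0,0,0,0,0],
    [7,0.6,0,0,0,0,0],
    [8,0.7,0,0,0,0,0],
    [7,0.6,0,0,0,0,0],
    [4.5,0.4,0,0,0,0,0],
    [2,0.2,0,0,0,0,0],
    [0,0,0,0,0,0,0],
  ],
)

```text
t: 19.5
eef_pos: [0.4869, -0.0723, 0.0282]
tcp_rot: [-3.139, -0.135, 0.0]
contact_force: [-0.2, -0.2, 0.3]
opening: -0.004
```

Call:
drive_tool(
  motion=[
    [0.2,-2,0,0,0,0,0],
    [0.8,-4,0,0,0,0,0],
    [0.8,-4,0,0,0,0,0],
    [0.9,-4,0,0,0,0,0],
    [0.9,-4,0,0,0,0,0],
    [0.9,-4,0,0,0,0,0],
    [1,-4,0,0,0,0,0],
    [0.5,-2,0,0,0,0,0],
  ],
)

```text
t: 20.3
eef_pos: [0.4932, -0.1013, 0.0285]
tcp_rot: [3.138, 0.134, 0.002]
contact_force: [-0.2, 0.3, -0.5]
opening: -0.001
```

```bash
python3 - <<'E'
from h import *
print(robot.get_obs()['contact_force'])
ang('w14.png')
E
```

```text
[-0.17769693  0.30055802 -0.52553042]
tcp [ 0.49333818 -0.10152995  0.02859917]
orange 1199 r 0.0339 wheel deg -12.2
blue 242 r 0.0473 wheel deg -21.1
```

Call:
drive_tool(
  motion=[
    [1,-2,0,0,0,0,0],
    [1.3,-3,0,0,0,0,0],
    [1.3,-3,0,0,0,0,0],
    [0.6,-2,0,0,0,0,0],
    [0.2,-1,0,0,0,0,0],
    [0,0,0,0,0,0,0],
    [0,0,0,0,0,0,0],
    [0,0,0,0,0,0,0],
  ],
)

```text
t: 21.15
eef_pos: [0.497, -0.1113, 0.0283]
tcp_rot: [-3.139, -0.134, 0.0]
contact_force: [-0.1, -0.3, 0.3]
opening: -0.002
```

```bash
python3 - <<'E'
from h import *
print(robot.get_obs()['contact_force'])
ang('w15.png')
E
```

```text
[-0.05326244 -0.301116    0.33343741]
tcp [ 0.49705109 -0.11129241  0.02828393]
orange 1166 r 0.0346 wheel deg 3.0
blue 452 r 0.039 wheel deg 1.1
```

The wheel now reads about +1 to +3°. I'll retreat, rise and recheck.

Call:
drive_tool(
  motion=[
    [-4,-0.4,0,0,0,0,0],
    [-7,-0.6,0,0,0,0,0],
    [-10,-0.8,0,0,0,0,0],
    [-10,-0.8,0,0,0,0,0],
    [-6,-0.6,5,0,0,0,0],
    [0,0,25,0,0,0,0],
    [0,0,35,0,0,0,0],
    [0,0,20,0,0,0,0],
  ],
)

```text
t: 22.0
eef_pos: [0.4608, -0.1153, 0.1162]
tcp_rot: [3.137, 0.134, 0.005]
contact_force: [0.5, -0.6, -0.1]
opening: 0.005
```

Call:
drive_tool(
  motion=[
    [0,0,12,0,0,0,0],
    [0,0,4,0,0,0,0],
    [0,0,0,0,0,0,0],
    [0,0,0,0,0,0,0],
    [0,0,0,0,0,0,0],
    [0,0,0,0,0,0,0],
    [0,0,0,0,0,0,0],
    [0,0,0,0,0,0,0],
  ],
)

```text
t: 22.8
eef_pos: [0.46, -0.1145, 0.129]
tcp_rot: [-3.138, -0.134, 0.001]
contact_force: [-0.3, -0.0, 0.0]
opening: 0.001
```

```bash
python3 - <<'E'
from h import *
ang('w16.png'); im=cv2.imread('pics/w16.png'); m=optics.camera_model('wrist')
h=cv2.cvtColor(im,cv2.COLOR_BGR2HSV); k=cv2.inRange(h,(45,80,50),(85,255,255)); c,l,s,ce=cv2.connectedComponentsWithStats(k)
mt=optics.camera_model('top'); P=[np.array(q['K'])@np.c_[q['R'],q['t']] for q in(mt,m)]
for i in range(1,c):
    if s[i,4]>200:
        x=cv2.triangulatePoints(P[0],P[1],np.array([282.4,164.1]),ce[i])[:,0]; print(s[i],ce[i],x[:3]/x[3],[ray(q,u,z).round(4) for q,u in((mt,(282.4,164.1)),(m,ce[i])) for z in(.06,.07)])
E
```

```text
tcp [ 0.46002527 -0.11457179  0.12913646]
orange 438 r 0.0332 wheel deg 2.3
blue 92 r 0.0367 wheel deg 2.2
[ 451  156   37   37 1083] [468.80240074 173.94459834] [ 0.64226526 -0.07662817  0.07062014] [array([ 0.6443, -0.0769,  0.06  ]), array([ 0.6424, -0.0765,  0.07  ]), array([ 0.6513, -0.0791,  0.06  ]), array([ 0.6428, -0.0771,  0.07  ])]
```

The wheel is set at about +2° and at rest. The button top is at (0.642, -0.077, 0.071). Moving above it.

Call:
drive_tool(
  motion=[
    [12,3,0,0,0,0,0],
    [25,5,0,0,0,0,0],
    [32,7,0,0,0,0,0],
    [35,7,0,0,0,0,0],
    [33,7,0,0,0,0,0],
    [25,5,0,0,0,0,0],
    [14,3,0,0,0,0,0],
    [6,1,0,0,0,0,0],
  ],
)

```text
t: 23.65
eef_pos: [0.6438, -0.0758, 0.1289]
tcp_rot: [-3.139, -0.136, -0.001]
contact_force: [-0.1, -0.5, 0.3]
opening: -0.004
```

Call:
drive_tool(
  motion=[
    [0,0,0,0,0,0,0],
    [0,0,-4,0,0,0,0],
    [0,0,-10,0,0,0,0],
    [0,0,-14,0,0,0,0],
    [0,0,-10,0,0,0,0],
    [0,0,-6,0,0,0,0],
    [0,0,-3,0,0,0,0],
    [0,0,0,0,0,0,0],
  ],
)

```text
t: 24.45
eef_pos: [0.6418, -0.0765, 0.0818]
tcp_rot: [-3.138, -0.134, 0.001]
contact_force: [0.3, -0.1, 0.4]
opening: -0.002
```

Call:
drive_tool(
  motion=[
    [0,0,-2,0,0,0,0],
    [0,0,-2,0,0,0,0],
    [0,0,-2,0,0,0,0],
    [0,0,-2,0,0,0,0],
    [0,0,-1,0,0,0,0],
    [0,0,0,0,0,0,0],
    [0,0,0,0,0,0,0],
    [0,0,0,0,0,0,0],
  ],
)

```text
t: 25.25
eef_pos: [0.6422, -0.0766, 0.0735]
tcp_rot: [3.139, 0.134, 0.0]
contact_force: [0.8, -0.1, 0.6]
opening: 0.001
```

Call:
drive_tool(
  motion=[
    [0,0,-1,0,0,0,0],
    [0,0,-1,0,0,0,0],
    [0,0,-1,0,0,0,0],
    [0,0,-1,0,0,0,0],
    [0,0,-1,0,0,0,0],
    [0,0,0,0,0,0,0],
    [0,0,0,0,0,0,0],
    [0,0,0,0,0,0,0],
  ],
)

```text
t: 26.05
eef_pos: [0.6421, -0.0766, 0.0684]
tcp_rot: [3.139, 0.134, 0.0]
contact_force: [-0.4, -0.1, 0.7]
opening: -0.001
```

Call:
drive_tool(
  motion=[
    [0,0,-1,0,0,0,0],
    [0,0,-1,0,0,0,0],
    [0,0,-1,0,0,0,0],
    [0,0,0,0,0,0,0],
    [0,0,0,0,0,0,0],
    [0,0,0,0,0,0,0],
    [0,0,0,0,0,0,0],
    [0,0,0,0,0,0,0],
  ],
)

```text
t: 26.85
eef_pos: [0.6421, -0.0766, 0.0653]
tcp_rot: [3.139, 0.134, 0.0]
contact_force: [0.4, -0.7, -0.3]
opening: 0.001
```

Call:
drive_tool(
  motion=[
    [0,0,-1,0,0,0,0],
    [0,0,-1,0,0,0,0],
    [0,0,-1,0,0,0,0],
    [0,0,0,0,0,0,0],
    [0,0,0,0,0,0,0],
    [0,0,0,0,0,0,0],
    [0,0,0,0,0,0,0],
    [0,0,0,0,0,0,0],
  ],
)

```text
t: 27.65
eef_pos: [0.6421, -0.0766, 0.0623]
tcp_rot: [3.139, 0.134, 0.0]
contact_force: [0.0, 0.2, -0.9]
opening: -0.001
```

```bash
python3 - <<'E'
from h import *
im,m=snap('wrist','w17.png'); o=robot.get_obs(); print(o['contact_force'],o['joint_efforts'],proj(m,o['eef_pos']))
cv2.imwrite('pics/w17b.png',cv2.cvtColor(cv2.resize(im[130:330,160:400],None,fx=3,fy=3),cv2.COLOR_RGB2BGR))
E
```

```text
[0.2418228  0.65347478 0.08162865] [-2.53807739e-04 -4.90695262e+01 -3.02398467e+01 -1.92656380e-04
  3.25178689e-04  1.25846938e-05] [252.14948917 227.49065312]
```

View pics/w17b.png

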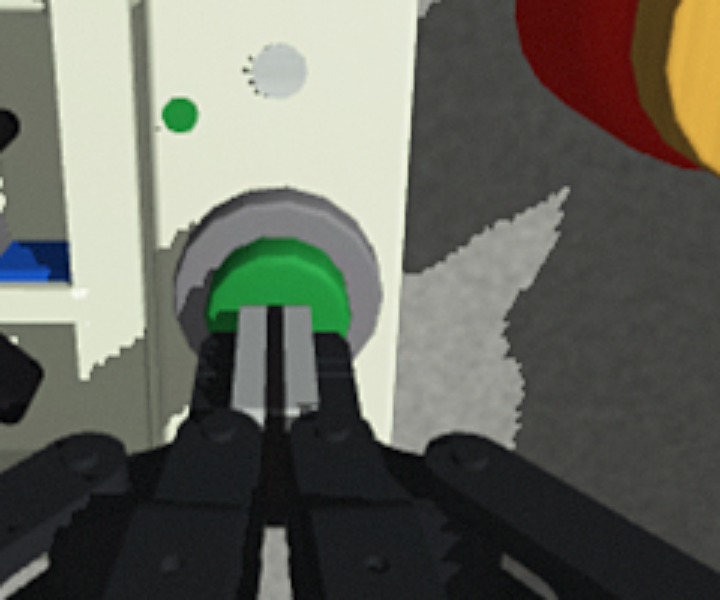

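The fingertip is centred over the green button, at about (277,320), and not yet touching. The blue lobe is at the rear, as it should be. Continuing down in 1 mm steps.

Call:
drive_tool(
  motion=[
    [0,0,-1,0,0,0,0],
    [0,0,-1,0,0,0,0],
    [0,0,-1,0,0,0,0],
    [0,0,0,0,0,0,0],
    [0,0,0,0,0,0,0],
    [0,0,0,0,0,0,0],
    [0,0,0,0,0,0,0],
    [0,0,0,0,0,0,0],
  ],
)

```text
t: 28.5
eef_pos: [0.6421, -0.0766, 0.0594]
tcp_rot: [-3.139, -0.134, -0.0]
contact_force: [-0.5, -0.5, -0.1]
opening: 0.002
```

Call:
drive_tool(
  motion=[
    [0,0,-1,0,0,0,0],
    [0,0,-1,0,0,0,0],
    [0,0,0,0,0,0,0],
    [0,0,0,0,0,0,0],
    [0,0,0,0,0,0,0],
    [0,0,0,0,0,0,0],
    [0,0,0,0,0,0,0],
    [0,0,0,0,0,0,0],
  ],
)

```text
t: 29.3
eef_pos: [0.6421, -0.0766, 0.0573]
tcp_rot: [3.139, 0.134, 0.0]
contact_force: [0.2, 0.6, -0.4]
opening: 0.002
```

Call:
drive_tool(
  motion=[
    [0,0,-1,0,0,0,0],
    [0,0,-1,0,0,0,0],
    [0,0,0,0,0,0,0],
    [0,0,0,0,0,0,0],
    [0,0,0,0,0,0,0],
    [0,0,0,0,0,0,0],
    [0,0,0,0,0,0,0],
    [0,0,0,0,0,0,0],
  ],
)

```text
t: 30.1
eef_pos: [0.6421, -0.0766, 0.0553]
tcp_rot: [3.139, 0.134, -0.0]
contact_force: [0.1, 0.1, 0.3]
opening: 0.002
```

```bash
python3 - <<'E'
from h import *
f=[]
for i in range(4):
    optics.camera('wrist'); f.append(robot.get_obs()['contact_force'])
print(np.mean(f,0),robot.get_obs()['eef_pos'])
E
```

```text
[-0.22421312 -0.38540876 -0.20581778] [ 0.64210425 -0.07660431  0.05530602]
```

Call:
drive_tool(
  motion=[
    [0,0,-0.5,0,0,0,0],
    [0,0,-0.5,0,0,0,0],
    [0,0,0,0,0,0,0],
    [0,0,0,0,0,0,0],
    [0,0,0,0,0,0,0],
    [0,0,0,0,0,0,0],
    [0,0,0,0,0,0,0],
    [0,0,0,0,0,0,0],
  ],
)

```text
t: 31.1
eef_pos: [0.6421, -0.0766, 0.0543]
tcp_rot: [3.139, 0.134, 0.0]
contact_force: [0.3, 0.1, -0.3]
opening: -0.001
```

```bash
python3 - <<'E'
from h import *
im,m=snap('wrist','w18.png'); a=cv2.imread('pics/w17.png')
o=robot.get_obs(); print(o['contact_force'],o['eef_pos'])
for z in (.045,.05,.055,.06,.065,.07): print(z,proj(m,[.645,-.077,z]).round(1))
for n,i in (('17',a),('18',cv2.cvtColor(im,cv2.COLOR_RGB2BGR))):
    h=cv2.cvtColor(i,cv2.COLOR_BGR2HSV); k=cv2.inRange(h,(45,80,50),(85,255,255)); c,l,s,ce=cv2.connectedComponentsWithStats(k)
    for j in range(1,c):
        if s[j,4]>30: print(n,s[j],ce[j].round(1))
E
```

```text
[0.09706073 0.26238433 0.07441479] [ 0.64212017 -0.07659165  0.05433457]
0.045 [256.2 222.5]
0.05 [256.3 225.6]
0.055 [256.4 228.9]
0.06 [256.6 232.3]
0.065 [256.7 235.9]
0.07 [256.9 239.8]
17 [214 163  12  11 106] [219.5 168. ]
17 [ 228  209   49   34 1059] [252.9 224.4]
18 [212 166  13  11 114] [218.2 171. ]
18 [227 214  51  31 880] [253.2 227.3]
```

No contact at TCP z = 54 mm. The pad edge sits lower in the image than the projected TCP, so the real tip is probably well above the nominal TCP. That would also explain the grazing flicks at z = 38 mm. The button spring is soft, so I'll continue in small steps.

Call:
drive_tool(
  motion=[
    [0,0,-1,0,0,0,0],
    [0,0,-1,0,0,0,0],
    [0,0,-1,0,0,0,0],
    [0,0,0,0,0,0,0],
    [0,0,0,0,0,0,0],
    [0,0,0,0,0,0,0],
    [0,0,0,0,0,0,0],
    [0,0,0,0,0,0,0],
  ],
)

```text
t: 31.95
eef_pos: [0.6421, -0.0766, 0.0514]
tcp_rot: [3.139, 0.134, 0.0]
contact_force: [0.0, 0.5, -0.8]
opening: -0.001
```

Call:
drive_tool(
  motion=[
    [0,0,-1,0,0,0,0],
    [0,0,-1,0,0,0,0],
    [0,0,0,0,0,0,0],
    [0,0,0,0,0,0,0],
    [0,0,0,0,0,0,0],
    [0,0,0,0,0,0,0],
    [0,0,0,0,0,0,0],
    [0,0,0,0,0,0,0],
  ],
)

```text
t: 32.75
eef_pos: [0.6422, -0.0766, 0.0494]
tcp_rot: [3.139, 0.134, 0.0]
contact_force: [0.5, 0.1, 1.4]
opening: -0.001
```

Call:
drive_tool(
  motion=[
    [0,0,-1,0,0,0,0],
    [0,0,-1,0,0,0,0],
    [0,0,0,0,0,0,0],
    [0,0,0,0,0,0,0],
    [0,0,0,0,0,0,0],
    [0,0,0,0,0,0,0],
    [0,0,0,0,0,0,0],
    [0,0,0,0,0,0,0],
  ],
)

```text
t: 33.55
eef_pos: [0.6422, -0.0766, 0.0474]
tcp_rot: [3.139, 0.134, 0.0]
contact_force: [1.4, -0.7, 2.4]
opening: 0.001
```

Call:
drive_tool(
  motion=[
    [0,0,-1,0,0,0,0],
    [0,0,-1,0,0,0,0],
    [0,0,0,0,0,0,0],
    [0,0,0,0,0,0,0],
    [0,0,0,0,0,0,0],
    [0,0,0,0,0,0,0],
    [0,0,0,0,0,0,0],
    [0,0,0,0,0,0,0],
  ],
)

```text
t: 34.35
eef_pos: [0.6422, -0.0766, 0.0454]
tcp_rot: [3.139, 0.134, 0.0]
contact_force: [1.1, -0.2, 3.1]
opening: 0.0
```

Force is rising like a spring (1.4, 2.4, 3.1 N). Going a little further to the bottom.

Call:
drive_tool(
  motion=[
    [0,0,-0.7,0,0,0,0],
    [0,0,-0.7,0,0,0,0],
    [0,0,0,0,0,0,0],
    [0,0,0,0,0,0,0],
    [0,0,0,0,0,0,0],
    [0,0,0,0,0,0,0],
    [0,0,0,0,0,0,0],
    [0,0,0,0,0,0,0],
  ],
)

```text
t: 35.15
eef_pos: [0.6422, -0.0766, 0.0441]
tcp_rot: [3.139, 0.134, 0.0]
contact_force: [-0.5, 0.1, 5.3]
opening: -0.003
```

Call:
drive_tool(
  motion=[
    [0,0,-0.5,0,0,0,0],
    [0,0,-0.3,0,0,0,0],
    [0,0,0,0,0,0,0],
    [0,0,0,0,0,0,0],
    [0,0,0,0,0,0,0],
    [0,0,0,0,0,0,0],
    [0,0,0,0,0,0,0],
    [0,0,0,0,0,0,0],
  ],
)

```text
t: 35.95
eef_pos: [0.6423, -0.0766, 0.044]
tcp_rot: [3.139, 0.134, 0.0]
contact_force: [-1.3, 0.1, 8.7]
opening: 0.002
```

Bottomed out: the force is 8.7 N, z has stopped, and travel from first contact is about 6 mm. Releasing and rising clear.

Call:
drive_tool(
  motion=[
    [0,0,3,0,0,0,0],
    [0,0,5,0,0,0,0],
    [0,0,10,0,0,0,0],
    [0,0,20,0,0,0,0],
    [0,0,25,0,0,0,0],
    [0,0,20,0,0,0,0],
    [0,0,10,0,0,0,0],
    [0,0,5,0,0,0,0],
  ],
)

```text
t: 36.75
eef_pos: [0.6422, -0.0766, 0.142]
tcp_rot: [3.138, 0.134, 0.001]
contact_force: [-0.5, -0.1, -0.3]
opening: 0.001
```

Call:
drive_tool(
  motion=[
    [-15,-4,0,0,0,0,0],
    [-35,-8,0,0,0,0,0],
    [-40,-8,0,0,0,0,0],
    [-40,-8,0,0,0,0,0],
    [-30,-6,0,0,0,0,0],
    [-20,-4,0,0,0,0,0],
    [-5,0,0,0,0,0,0],
    [0,0,0,0,0,0,0],
  ],
)

```text
t: 37.55
eef_pos: [0.4565, -0.1144, 0.1405]
tcp_rot: [-3.138, -0.133, 0.001]
contact_force: [-0.9, 0.3, -0.0]
opening: 0.0
```

Call:
drive_tool(
  motion=[
    [0,0,0,0,0,0,0],
    [0,0,0,0,0,0,0],
    [0,0,0,0,0,0,0],
    [0,0,0,0,0,0,0],
    [0,0,0,0,0,0,0],
    [0,0,0,0,0,0,0],
    [0,0,0,0,0,0,0],
    [0,0,0,0,0,0,0],
  ],
)

```text
t: 38.35
eef_pos: [0.4571, -0.1146, 0.1411]
tcp_rot: [-3.139, -0.134, -0.0]
contact_force: [0.8, -0.3, 0.3]
opening: 0.003
```

```bash
python3 - <<'E'
from h import *
ang('w19.png'); im=cv2.imread('pics/w19.png'); m=optics.camera_model('wrist')
t,mt=snap('top','t4.png')
def g(i,code,lo):
    h=cv2.cvtColor(i,code); k=cv2.inRange(h,(45,80,50),(85,255,255)); c,l,s,ce=cv2.connectedComponentsWithStats(k)
    return [(s[j].tolist(),ce[j]) for j in range(1,c) if s[j,4]>lo]
a=g(im,cv2.COLOR_BGR2HSV,200); b=[x for x in g(t,cv2.COLOR_RGB2HSV,40) if abs(x[1][0]-282)<15 and abs(x[1][1]-164)<15]; print(a,b)
P=[np.array(q['K'])@np.c_[q['R'],q['t']] for q in(mt,m)]
if a and b:
    x=cv2.triangulatePoints(P[0],P[1],b[0][1],a[0][1])[:,0]; print('btn',x[:3]/x[3])
print(robot.get_obs()['contact_force'])
E
```

```text
tcp [ 0.45708504 -0.11461671  0.14112472]
orange 387 r 0.0336 wheel deg 2.5
blue 70 r 0.0385 wheel deg 2.3
[([445, 154, 35, 35, 975], array([461.63692308, 170.8       ]))] [([278, 160, 10, 9, 74], array([282.40540541, 164.08108108]))]
btn [ 0.64235968 -0.07669272  0.07040084]
[ 0.60824107 -1.31063543 -0.44364836]
```

The wheel is at about +2°, the button is back at its original height (70.4 mm against 70.6 before), and the arm is clear. Handing in.

```bash
python3 -c "
from rig import close_job
print(close_job())"
```

```text
the job is handed in; nothing more can be done
None
```

The job is handed in at about 38 s of the 64 s allowed: the orange lobe is at the red pointer and the green start button was pressed fully and came back up. The hand-in gives no verdict, so success rests on my own checks.

- **Wheel:** It started 3 clicks short (about -135°). I flicked it anticlockwise with the shut fingertip and retreated after each push. It rested at about -100°, then -45°, then +2°, and was never seen past the mark.
- **Start button:** I pressed it only after the wheel was set. The force rose from 1.4 N to 8.7 N over about 6 mm of travel until it stopped moving.
- **Last checks:** The wheel read +2.5° from the orange lobe and +2.3° from the blue one. The button top measured 70.4 mm, against 70.6 mm before the press. The arm stood clear, with only small force readings (up to about 1.5 N) that I take as sensor noise. I did not check the bottles, jar, bowl, cup, paddle and mug in a final picture.

Some things did not go as expected:
- **Missed flicks:** The first two flicks did not turn the wheel, because the real fingertip sits about 20 mm above the stated tool point. That offset comes from where contact with the button began.
- **Short first click:** The first click came to rest about 10° short of its detent. The next push carried it through and it then clicked cleanly.
- **Early wrist images:** The first two wrist pictures were taken while the arm was still settling and gave inconsistent heights, so I retook them at rest.

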